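# Rack a washed aluminium gel plate in the slot that fits it

### The arm

A 6-joint arm with a two-finger parallel gripper is mounted at the origin on a cart in front of the work surface, level with it; the furniture and walls round the work are solid. World frame = base frame: x ahead of the robot, y to its left, z up, the work surface at z = 0. Lengths are in m, angles in degrees, forces in N, time in s.
With the tool pointing down it reaches from about 0.325 to 0.775 m from the base axis. Payload 5.5 kg.
Tool frame: the origin (TCP) lies at the very end of the fingers, on their centre line; the grasp point (between the pads) lies 19 mm behind it; x points along the fingers, y is the direction in which the jaws open and shut, and the axes are right-handed (so a half turn about x gives the same grasp; the last joint's range is limited). The gripper opens to 88 mm and grips with 3 to 60 N. Pads are 20 mm wide; open, the fingers measure 115 mm over their backs; the gripper's body (75 mm by 178 mm) begins 61 mm behind the grasp point.
Start: joints at [-78.077, 5.22, 70.514, -0, 104.267, -3.249], TCP at [0.157, -0.579, 0.223] pointing down, gripper open.
Joint ranges: [-164.24, 164.24], [-49.07, 125.15], [9.68, 141.18], [-86.29, 266.29], [3.28, 154.24], [-151.56, 151.56]. Speed limits (degrees/s): [147.25, 147.25, 172.46, 180, 180, 180].

### API

Orientations are given as [roll, pitch, yaw] about the fixed x, y, z axes, in that order (R = Rz(yaw) Ry(pitch) Rx(roll)).
In Python, from workcell import arm gives the robot as it stands.
- The arm moves only by the tool move_arm, never from a script. Its argument "motion" is one flat list of numbers, 6 for each row, row after row: the shift along the tool's x, y, z in m, then the turn, a rotation vector about the tool's x, y, z in degrees. In form: [x, y, z, ax, ay, az, x, y, z, ax, ay, az, ...]. A call has 1 to 5 rows; each row is the pose to reach, as a shift and turn from the pose measured when the call began, along the tool's axes at that moment; what a row does not reach only later rows make up. A row lasts 1/10 s, in which the tool goes at most 50 mm and 8.59 degrees, less where a joint would pass 70% of its speed; a pose out of reach is approached as far as the arm can. A call with a gripper value outside its range is refused whole. "jaw" is the opening, from -1 (shut) to 1 (fully open), set as the call begins (left out, the last holds). The fingers move at their own pace and stop on an object; the grip force is fixed at half the most. Time passes only in rows, so rows that repeat a pose let the fingers close. It gives the time, the measured TCP pose, the force and the opening at its end, in the units of the state.
- arm.sense(): the state, without advancing time (a new reading comes with each control period).
- arm.snapshot(name): name is "scene" or "top" or "wrist"; returns a dict with "pixels" (384x512x3 uint8, red, green, blue), "camera_matrix" (3x3 intrinsics, pixels), "pose" (4x4, takes a point from camera to world coordinates); the wrist camera has in their place "hand_eye" (4x4, takes a point from camera to tool coordinates, whose origin is the TCP and whose axes are the tool frame's). Camera axes: x right, y up, looking along -z (the intrinsics and any distortion apply to the point x, -y, -z); pixel columns grow to the right and rows downward; lengths in m; the calibration is good to about 2 mm. A picture is of the moment at which its call begins: read the wrist's pose just before it. There is no depth.
- arm.job_done(): hands the job in, once; it reports no verdict.
The state is a dict: "time": time; "joints": joint angles; "qvel": joint speeds; "effort": joint torques, N m; "tool_pos": TCP position; "ee_rot": TCP orientation; "ft_force": force on the tool from outside, world axes, zero at the start; "wrist_torque": the same for the moment, N m; "gripper_width": opening from 0.0 (shut) to 1.0 (fully open).
Only numpy, scipy, OpenCV 4.12 (cv2) and the standard library are available. Lean on these libraries where they do the work, as an engineer would, in place of code of your own. Each camera call takes 0.05 s, during which the arm holds its last target. There are 200 camera calls.

### The job

Put the washed aluminium plate away upright in the one holder whose slot fits its thickness. It lies flat, so first stand it on one short end on the ledge of the sloped steel rest, leaning on its back, and let go of it there; then take it again by its upper end and slide it, long way up, into that slot until it stands fully home on the slot's floor. Let go of it and leave the other things on the bench alone.

Things in the scene. Friction and masses are not known exactly. Their poses are not given: they have to be found in the camera images.
- plate_center (a point): centre of the dull grey anodised aluminium plate, a plain flat bar 130 mm long (x), 60 mm wide (y) and 9 mm thick (z), 0.22 kg, both ends and both faces alike. At the start it lies flat on the worktop (centre 4.5 mm up), long way roughly left to right.
- rest: bent steel plate rest, fixed; origin: underside of its 120x74 mm base, +x roughly to the robot's left. A flat back, 40 mm wide, slopes up toward +x at 60 degrees above level. A ledge, 60 mm wide and 17 mm deep to a 7 mm lip, stands square to its foot; the inner corner is at (-30, 0, 14) mm
- rest_top (a point): middle of the upper edge of the rest's sloped back, 80 mm up the slope from the ledge. The plate, stood on the ledge with a short end and leaning on the back, has its centre at (-1, 0, 73) mm from the rest's origin; its sides overhang the back by 10 mm each and its upper 50 mm stand clear on both faces
- holder_6: grey plastic slotted holder, fixed, 100 (x) x 42 (y) x 60 mm high; origin: centre of its underside. A vertical slot in its x-z plane, open on top: 6 mm wide (y), 65 mm long (x), floor 10 mm and mouth 60 mm above the origin, 3 mm lead-in round the mouth. The three holders look alike but for the slot and stand 46 mm apart in any order. Too narrow for the plate.
- holder_11: grey plastic slotted holder, fixed, 100 (x) x 42 (y) x 60 mm high; origin: centre of its underside. A vertical slot in its x-z plane, open on top: 11 mm wide (y), 65 mm long (x), floor 10 mm and mouth 60 mm above the origin, 3 mm lead-in round the mouth. The three holders look alike but for the slot and stand 46 mm apart in any order. This slot fits the 9 mm plate (2 mm of play).
- holder_17: grey plastic slotted holder, fixed, 100 (x) x 42 (y) x 60 mm high; origin: centre of its underside. A vertical slot in its x-z plane, open on top: 17 mm wide (y), 65 mm long (x), floor 10 mm and mouth 60 mm above the origin, 3 mm lead-in round the mouth. The three holders look alike but for the slot and stand 46 mm apart in any order. Much too wide for the plate.
- petri_3: bystander, to be left alone: a round petri dish, 66 mm across, 16 mm high; origin at the centre of its underside
- marker_3: bystander, to be left alone: a marker pen, 134 mm long, 13 mm thick; origin at the centre of its underside
- timer_3: bystander, to be left alone: a bench timer, 98x82x23 mm; origin at the centre of its underside
- tube_rack_blue: bystander, to be left alone: a microtube rack, 60x100x35 mm; origin at the centre of its underside
- dropper_bottle: bystander, to be left alone: a dropper bottle, 27 mm across, 78 mm high; origin at the centre of its underside
- jar_1: bystander, to be left alone: a screw-capped glass jar, 62 mm across, 128 mm high; origin at the centre of its underside

How it is judged:
By the outcome, as a careful person would: the job done as asked, in the order asked, and still so for the second after the job is handed in, with the robot touching nothing.
It also fails if it takes over 64 s, if anything falls off the work surface, if the arm or the gripper's body presses on something with over 40 N, if the wrist force passes 120 N, or if a joint passes its speed limit or range.

## Working session

There is one attempt and no reset: what is moved stays moved. The work goes in short steps, Python scripts to look and compute and a tool call to move; the robot and the scene stay as the last step left them, time stands still between calls to the robot, and variables do not carry over. Pictures are saved under pics/ and viewed, about 8 in all and at most 12, crops included, and the job is handed in when it is done.

Besides the shell and the picture viewer there is one more tool, called after "Emit:" in YAML: its name, and indented under it one key for each argument. move_arm: Moves the arm, as the interface text tells. Its arguments: {"type":"object","properties":{"motion":{"type":"array","items":{"type":"number"}},"jaw":{"type":"number"}},"required":["motion"]}

```bash
mkdir -p pics; ls
cat > h.py <<'E'
import numpy as np, cv2
from workcell import arm
from scipy.spatial.transform import Rotation as R
def rot(s): return R.from_euler('xyz',s['ee_rot'],degrees=True).as_matrix()
def snap(n,f=None):
    s=arm.sense(); d=arm.snapshot(n); K=np.array(d['camera_matrix'])
    if n=='wrist':
        T=np.eye(4);T[:3,:3]=rot(s);T[:3,3]=s['tool_pos'];P=T@np.array(d['hand_eye'])
    else: P=np.array(d['pose'])
    im=np.array(d['pixels'])[:,:,::-1].copy()
    if f: cv2.imwrite('pics/'+f,im); np.savez('pics/'+f+'.npz',K=K,P=P)
    return im,K,P,d
def ray(uv,K,P):
    uv=np.atleast_2d(np.float64(uv)); c=np.c_[(uv[:,0]-K[0,2])/K[0,0],-(uv[:,1]-K[1,2])/K[1,1],-np.ones(len(uv))]
    return P[:3,3],c@P[:3,:3].T
def onz(uv,K,P,z):
    o,d=ray(uv,K,P); return o+d*((z-o[2])/d[:,2])[:,None]
def proj(X,K,P):
    c=(np.atleast_2d(X)-P[:3,3])@P[:3,:3]; return np.c_[K[0,2]+K[0,0]*c[:,0]/-c[:,2],K[1,2]+K[1,1]*c[:,1]/c[:,2]]
def load(f):
    z=np.load('pics/'+f+'.npz'); return cv2.imread('pics/'+f),z['K'],z['P']
def to(pos,fx,jy):
    "motion row from now to tool at pos, with x axis fx, y axis jy (world)"
    s=arm.sense(); A=rot(s); x=np.array(fx,float);x/=np.linalg.norm(x); y=np.array(jy,float);y-=x*(x@y);y/=np.linalg.norm(y)
    B=np.c_[x,y,np.cross(x,y)]
    return np.round(np.r_[A.T@(np.array(pos)-s['tool_pos'])*1,R.from_matrix(A.T@B).as_rotvec(degrees=True)],4).tolist()
E
python3 - <<'E'
from h import *
a=snap('scene','s0.png');b=snap('top','t0.png');
for q in (a,b): print(q[1],q[2],[k for k in q[3]])
print({k:v for k,v in q[3].items() if k not in('pixels','pose','camera_matrix')}, arm.sense())
cv2.imwrite('pics/b0.png',np.hstack([cv2.resize(b[0],(800,600))]))
E
```

```text
pics
[[436.6313775    0.         254.22984758]
 [  0.         436.6313775  190.21125804]
 [  0.           0.           1.        ]] [[-0.6380874   0.54075683 -0.54811178 -0.20808374]
 [-0.76978657 -0.46331393  0.43905448  0.51428501]
 [-0.01652611  0.70208422  0.71190212  1.04154828]
 [ 0.          0.          0.          1.        ]] ['pixels', 'camera_matrix', 'pose']
[[347.51540534   0.         255.86196277]
 [  0.         347.51540534 188.09886097]
 [  0.           0.           1.        ]] [[ 1.62035465e-02  9.86510596e-01 -1.62893489e-01  3.47433669e-01]
 [-9.99868152e-01  1.58143197e-02 -3.68594298e-03 -5.90639203e-02]
 [-1.06017210e-03  1.62931737e-01  9.86636775e-01  1.15285215e+00]
 [ 0.00000000e+00  0.00000000e+00  0.00000000e+00  1.00000000e+00]] ['pixels', 'camera_matrix', 'pose']
{} {'time': 0.1, 'joints': array([-7.80772150e+01,  5.26035677e+00,  7.05760942e+01, -2.49013529e-04,
        1.04266107e+02, -3.24878587e+00]), 'qvel': array([-0.06702188, -0.05443643, -0.10774538,  0.06538155,  0.06177281,
       -0.09521635]), 'effort': array([ 2.46807169e-03, -4.47857237e+01, -4.07570601e+01,  7.00362632e-02,
        2.84060289e-02, -1.18491707e-04]), 'tool_pos': array([ 0.15696654, -0.5788269 ,  0.22159264]), 'ee_rot': array([-93.11389933,  89.89744172, 102.05761037]), 'ft_force': array([-0.42788409,  0.0891236 ,  0.68804884]), 'wrist_torque': array([ 0.0271561 , -0.00993614, -0.05386187]), 'gripper_width': 0.997582171502155}
```

View pics/b0.png

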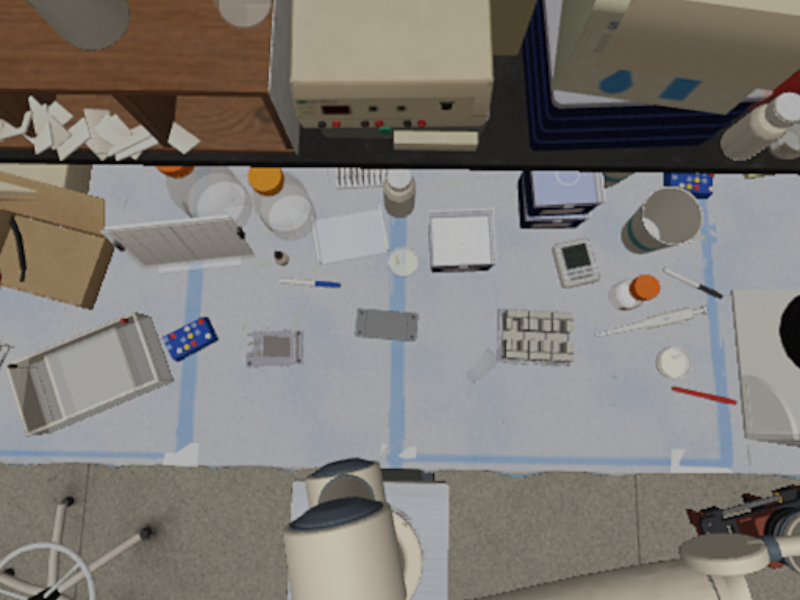

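View pics/s0.png

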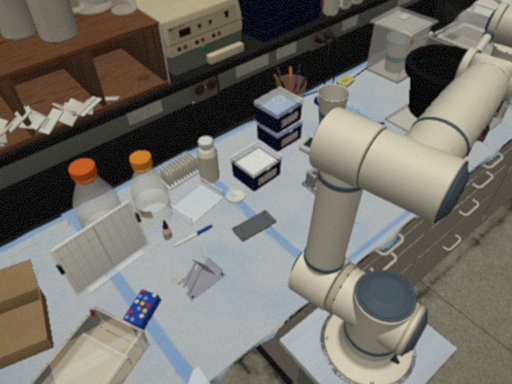

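Top view (800x600 scale): the plate is the grey bar at (387,325), the rest is at (275,347) and the three holders are a block at (537,337). In the scene view the arm hides the holders. Next I'll get coarse positions and zoom in.

Run:
```python
from h import *
im,K,P=load('t0.png'); k=512/800
for n,u,z in [('plate',(387,325),.009),('rest',(275,347),.04),('hold',(537,337),.06),('jar',(490,360),.0),('rest ledge',(300,347),.02),('rack',(460,240),.035)]:
    print(n,onz(np.array(u)*k,K,P,z).round(3))
c=[im[185:245,150:210],im[185:245,215:275],im[185:245,310:370]]
cv2.imwrite('pics/b1.png',np.hstack([cv2.resize(x,(266,266),interpolation=cv2.INTER_CUBIC) for x in c]))
```

```text
plate [[ 0.469 -0.029  0.009]]
rest [[0.417 0.198 0.04 ]]
hold [[ 0.444 -0.333  0.06 ]]
jar [[ 0.4   -0.247  0.   ]]
rest ledge [[0.419 0.151 0.02 ]]
rack [[ 0.65  -0.181  0.035]]
```

View pics/b1.png

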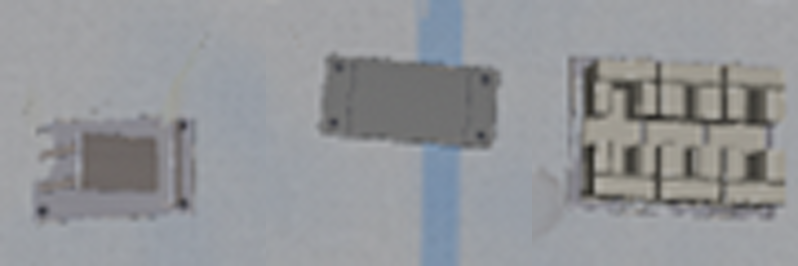

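Crops: the left one is the rest, with its ledge toward the right (−y). The middle one is the plate, slightly yawed. The right one is the holder row along world y. I'll look at the holders closer on the way.

Run:
```python
from h import *
s=arm.sense();print(rot(s).round(3), snap('wrist')[3]['hand_eye'])
print(to((.40,-.33,.30),(0,0,-1),(1,0,0)));print(to((.40,-.33,.30),(0,0,-1),(-1,0,0)))
```

```text
[[-0.     0.262 -0.965]
 [ 0.002 -0.965 -0.262]
 [-1.    -0.002 -0.   ]] [[-1.05669480e-03  2.59957252e-01 -9.65619547e-01 -1.61970001e-01]
 [ 9.99999061e-01 -5.67825438e-04 -1.24718286e-03  9.10781618e-04]
 [-8.72517572e-04 -9.65619959e-01 -2.59956408e-01 -7.14607055e-02]
 [ 0.00000000e+00  0.00000000e+00  0.00000000e+00  1.00000000e+00]]
[-0.0779, -0.1767, -0.2997, -74.8276, -0.0582, 0.0689]
[-0.0779, -0.1767, -0.2997, 105.1723, 0.0741, 0.0625]
```

Emit:
move_arm:
  motion: [-0.06,-0.1,-0.16,-40,0,0,-0.078,-0.177,-0.3,-75,0,0,-0.078,-0.177,-0.3,-75,0,0,-0.078,-0.177,-0.3,-75,0,0,-0.078,-0.177,-0.3,-75,0,0]

```text
time: 0.65
tool_pos: [0.3276, -0.4028, 0.2784]
ee_rot: [-147.4, 89.9, 91.1]
ft_force: [1.1, 0.2, 0.2]
gripper_width: 1.001
```

Run:
```python
from h import *
print(arm.sense()['tool_pos'],to((.40,-.33,.30),(0,0,-1),(1,0,0)))
```

```text
[ 0.32763116 -0.40280793  0.27843974] [-0.0215, 0.0236, -0.0999, -31.5242, -0.0653, 0.0198]
```

Emit:
move_arm:
  motion: [-0.021,0.024,-0.1,-31.5,0,0,-0.021,0.024,-0.1,-31.5,0,0,-0.021,0.024,-0.1,-31.5,0,0,-0.021,0.024,-0.1,-31.5,0,0,-0.021,0.024,-0.1,-31.5,0,0]

```text
time: 1.15
tool_pos: [0.4008, -0.3296, 0.2993]
ee_rot: [-166.6, 89.9, 103.5]
ft_force: [0.2, 0.1, -0.2]
gripper_width: 1.001
```

Run:
```python
from h import *
s=arm.sense();print(s['tool_pos'],s['qvel'].round(1));im,K,P,d=snap('wrist','w1.png')
cv2.imwrite('pics/b2.png',cv2.resize(im,(800,600)))
print(to((.45,-.03,.25),(0,0,-1),(1,0,0)))
```

```text
[ 0.4007772  -0.32958969  0.29932835] [-1.3  0.1  0.2 -0.  -0.   6.5]
[0.0497, 0.0489, -0.3, -0.1374, -0.0852, 0.0283]
```

View pics/b2.png

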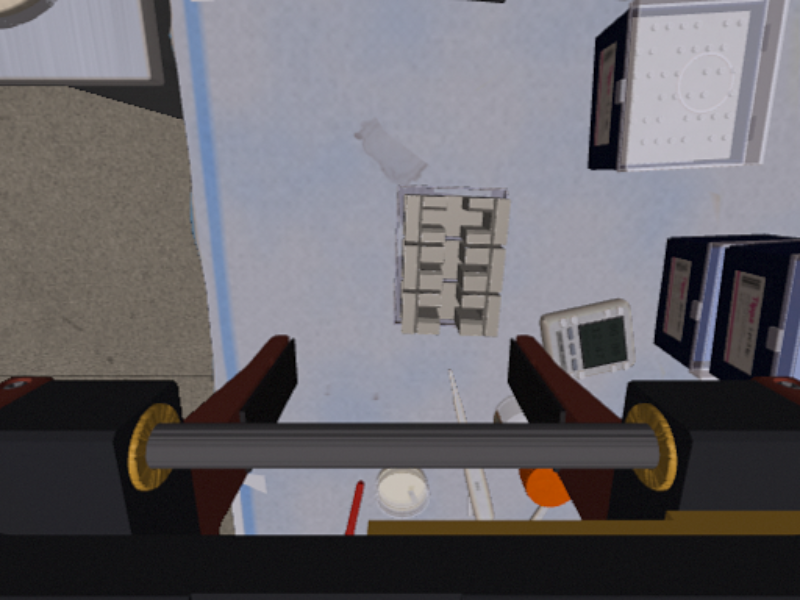

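The wrist view shows the holder row at (400–510,190–335) in the 800x600 picture, but too small to tell the slots apart. I'll go closer.

Emit:
move_arm:
  motion: [0.05,0.02,0.0,0,0,0,0.1,0.042,0.0,0,0,0,0.13,0.042,0.0,0,0,0,0.13,0.042,0.0,0,0,0,0.13,0.042,0.0,0,0,0]

```text
time: 1.7
tool_pos: [0.4418, -0.33, 0.1695]
ee_rot: [-145.3, 89.8, 124.4]
ft_force: [-0.1, 0.8, 1.3]
gripper_width: 1.002
```

Run:
```python
from h import *
s=arm.sense();print(s['tool_pos'],s['qvel'].round(1));im,K,P,d=snap('wrist','w2.png')
u=proj([.444,-.325,.05],K,P)[0];print(u)
x0,y0=int(max(u[0]-110,0)),int(max(u[1]-85,0));print(x0,y0)
c=im[y0:y0+165,x0:x0+220];cv2.imwrite('pics/b3.png',cv2.resize(c,None,fx=3.6,fy=3.6,interpolation=cv2.INTER_CUBIC))
print(to((.45,-.03,.25),(0,0,-1),(1,0,0)))
```

```text
[ 0.44178605 -0.33004339  0.16950263] [-0.1 -1.9 -3.9 -0.  -0.  -0.4]
[258.52389854 179.97182736]
148 94
[-0.0785, 0.0063, -0.3006, -0.2517, 0.0111, -0.0774]
```

View pics/b3.png

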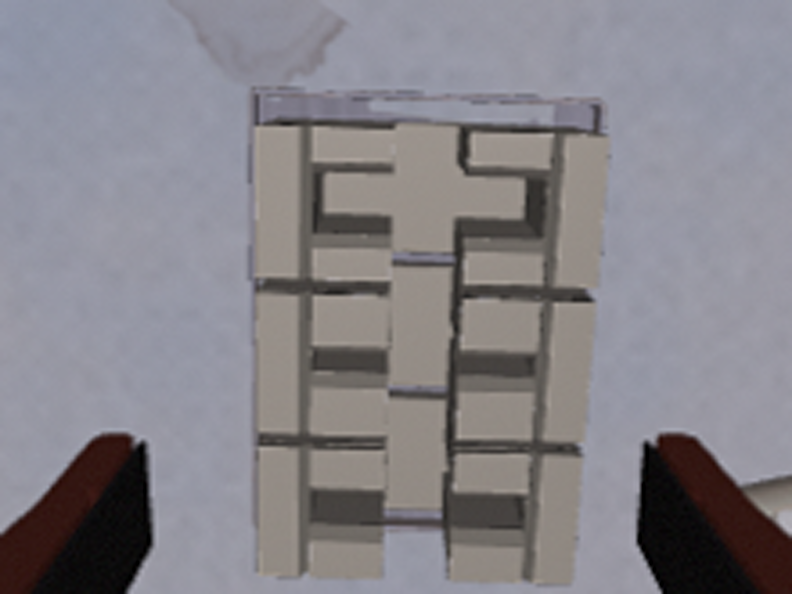

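The crop shows the slots as dark bands: the top holder (+y) is widest, the middle narrowest and the bottom (−y) in between. At about 3.3 px/mm the mouths are about 25, 11 and 16 mm. That matches 17, 6 and 11 mm plus the lead-in, so the most −y holder looks like holder_11. I'll check this metrically.

Run:
```python
from h import *
im,K,P=load('w2.png'); g=cv2.cvtColor(im,cv2.COLOR_BGR2GRAY).astype(float)
f=lambda u:onz(np.array(u)/3.6+[148,94],K,P,.06).round(4)
for n,u in dict(h17=[(256,125),(605,135),(256,285),(600,292)],h6=[(257,290),(595,297),(258,440),(580,445)],h11=[(260,445),(580,452),(258,576),(573,583)],s17=[(350,165),(350,247)],s6=[(350,347),(350,386)],s11=[(350,490),(350,541),(490,492),(490,543),(310,515),(525,518)]).items(): print(n,f(u).tolist())
for c in (345,490):
    x=int(c/3.6+148); p=g[94:260,x-2:x+3].mean(1); print(c,p.round().astype(int).tolist())
```

```text
h17 [[0.4055, -0.2711, 0.06], [0.5006, -0.2741, 0.06], [0.4037, -0.3154, 0.06], [0.5015, -0.3178, 0.06]]
h6 [[0.4039, -0.3169, 0.06], [0.5001, -0.3193, 0.06], [0.4024, -0.3622, 0.06], [0.4979, -0.3641, 0.06]]
h11 [[0.4029, -0.3638, 0.06], [0.498, -0.3664, 0.06], [0.4006, -0.4068, 0.06], [0.4978, -0.4095, 0.06]]
s17 [[0.4309, -0.2819, 0.06], [0.4305, -0.3046, 0.06]]
s6 [[0.4301, -0.3337, 0.06], [0.4299, -0.3455, 0.06]]
s11 [[0.4294, -0.3783, 0.06], [0.4292, -0.3951, 0.06], [0.4715, -0.3791, 0.06], [0.4719, -0.3959, 0.06], [0.4172, -0.3864, 0.06], [0.4823, -0.3876, 0.06]]
345 [155, 156, 155, 154, 150, 143, 136, 138, 140, 146, 149, 151, 152, 153, 153, 154, 154, 155, 153, 153, 153, 151, 151, 153, 155, 140, 135, 123, 124, 124, 124, 124, 127, 89, 63, 113, 150, 152, 150, 150, 150, 150, 149, 150, 159, 99, 78, 74, 144, 150, 148, 147, 148, 147, 147, 146, 147, 147, 152, 99, 68, 67, 67, 67, 62, 104, 109, 106, 105, 148, 150, 147, 147, 147, 147, 147, 147, 158, 85, 65, 54, 51, 145, 149, 147, 146, 145, 146, 145, 145, 145, 145, 144, 145, 145, 150, 101, 78, 68, 67, 67, 67, 64, 95, 107, 108, 106, 109, 
[... 376 characters left out ...]
154, 153, 152, 153, 153, 154, 156, 128, 128, 127, 150, 152, 151, 152, 156, 108, 68, 73, 150, 152, 150, 149, 149, 148, 148, 149, 152, 103, 79, 75, 128, 147, 146, 146, 146, 146, 146, 146, 146, 145, 148, 116, 72, 66, 67, 67, 65, 102, 108, 106, 105, 144, 147, 145, 145, 145, 144, 144, 145, 155, 79, 63, 65, 91, 148, 147, 144, 144, 144, 143, 143, 143, 143, 142, 143, 142, 142, 145, 112, 82, 68, 67, 68, 68, 65, 90, 107, 108, 107, 104, 142, 143, 141, 141, 141, 141, 141, 140, 140, 141, 140, 141, 146, 92, 65, 95, 55, 140, 143, 141, 139, 139, 140, 139, 140, 139, 141, 135, 84, 66, 67, 67, 67, 67, 67, 67, 67, 62, 105, 109, 108, 107, 112, 136, 139, 139, 138, 138, 138, 137, 138, 138, 140, 150, 153, 155, 153]
```

Emit:
move_arm:
  motion: [-0.04,0.0,-0.04,0,0,0,-0.08,0.005,-0.09,0,0,0,-0.08,0.006,-0.14,0,0,0,-0.08,0.006,-0.19,0,0,0,-0.08,0.006,-0.24,0,0,0]

```text
time: 2.25
tool_pos: [0.4497, -0.1077, 0.2565]
ee_rot: [74.7, 89.4, -15.7]
ft_force: [0.4, 0.9, -0.2]
gripper_width: 0.998
```

Run:
```python
from h import *
print(to((.45,-.03,.25),(0,0,-1),(1,0,0)))
```

```text
[0.0063, -0.0003, -0.0777, -0.3964, 0.1519, -0.5476]
```

Mouth widths are 22.7, 11.8 and 16.8 mm, so the −y holder is holder_11. Its slot centre is about (0.450, −0.387), with yaw of about −1.3°. Next, a view of the plate and the rest.

Emit:
move_arm:
  motion: [-0.01,0,-0.05,-0.4,0,-0.5,-0.03,0,-0.1,-0.4,0,-0.5,-0.03,0,-0.11,-0.4,0,-0.5,-0.03,0,-0.11,-0.4,0,-0.5]

```text
time: 2.65
tool_pos: [0.4505, 0.0041, 0.2912]
ee_rot: [72.2, 89.5, -17.6]
ft_force: [-0.1, 0.2, -0.6]
gripper_width: 1.003
```

Run:
```python
from h import *
s=arm.sense();print(s['tool_pos'],s['qvel'].round(1));im,K,P,d=snap('wrist','w3.png')
print(proj([[.469,-.029,.009],[.417,.19,.03]],K,P))
cv2.imwrite('pics/b4.png',cv2.resize(im,(800,600)))
```

```text
[0.45052687 0.00411338 0.29117479] [-3.3  1.   2.1 -1.3 -0.7 -2.4]
[[265.90488047 179.50726691]
 [231.12819979  29.69996943]]
```

View pics/b4.png

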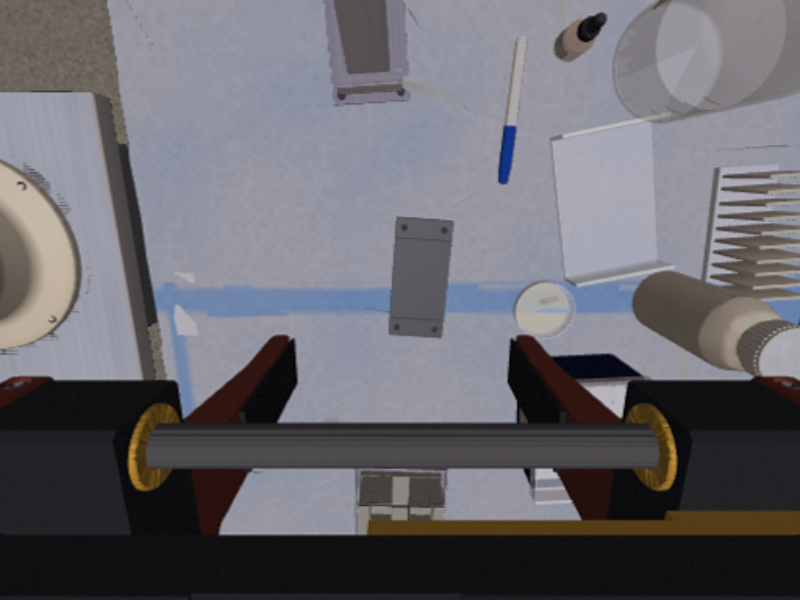

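The plate is at (389–453, 217–337) and the rest's ledge end is near (333–408, 60–105), cut off at the top edge. I'll measure the plate by mask, then look at the rest after moving 0.1 m to +y.

```bash
cat > plate.py <<'E'
from h import *
def plate(im,K,P,z,box):
    x0,x1,y0,y1=box; c=im[y0:y1,x0:x1].astype(int)
    m=((c.max(2)<135)&(c.max(2)-c.min(2)<18)).astype(np.uint8)*255
    m=cv2.morphologyEx(m,cv2.MORPH_CLOSE,np.ones((5,5)));m=cv2.morphologyEx(m,cv2.MORPH_OPEN,np.ones((5,5)))
    k=max(cv2.findContours(m,0,2)[0],key=cv2.contourArea).reshape(-1,2)+[x0,y0]
    w=onz(k,K,P,z)[:,:2]; r=cv2.minAreaRect(np.float32(w*1000)); return r,cv2.boxPoints(r)/1000
E
python3 - <<'E'
from plate import *
im,K,P=load('w3.png');print(plate(im,K,P,.009,(235,305,128,225)))
print(onz(np.array([(398,217),(453,221),(442,337),(389,333)])*.64,K,P,.009).round(4).tolist())
E
```

```text
(((473.2246398925781, -27.39398956298828), (130.766845703125, 60.45162582397461), 85.98716735839844), array([[ 0.4384974 , -0.09050192],
       [ 0.4988008 , -0.09473231],
       [ 0.50795186,  0.03571394],
       [ 0.44764847,  0.03994434]], dtype=float32))
[[0.4501, 0.0384, 0.009], [0.5072, 0.0345, 0.009], [0.4995, -0.0939, 0.009], [0.4402, -0.0891, 0.009]]
```

Emit:
move_arm:
  motion: [0,-0.02,-0.05,0,0,0,0,-0.03,-0.1,0,0,0,0,-0.03,-0.15,0,0,0,0,-0.03,-0.15,0,0,0]

```text
time: 3.1
tool_pos: [0.4199, 0.1553, 0.2899]
ee_rot: [76.5, 89.5, -13.3]
ft_force: [0.1, -0.6, -0.7]
gripper_width: 0.996
```

Run:
```python
from h import *
s=arm.sense();print(s['tool_pos'],s['qvel'].round(1));im,K,P,d=snap('wrist','w4.png')
u=proj([.417,.19,.03],K,P)[0];print(u)
x0,y0=int(u[0]-80),int(max(u[1]-60,0));print(x0,y0)
cv2.imwrite('pics/b5.png',cv2.resize(im[y0:y0+120,x0:x0+160],(800,600),interpolation=cv2.INTER_CUBIC))
```

```text
[0.41987361 0.15534758 0.28990008] [ 1.7  2.1 -1.5 -2.7  0.3  1.2]
[253.36671792 139.99616545]
173 79
```

View pics/b5.png

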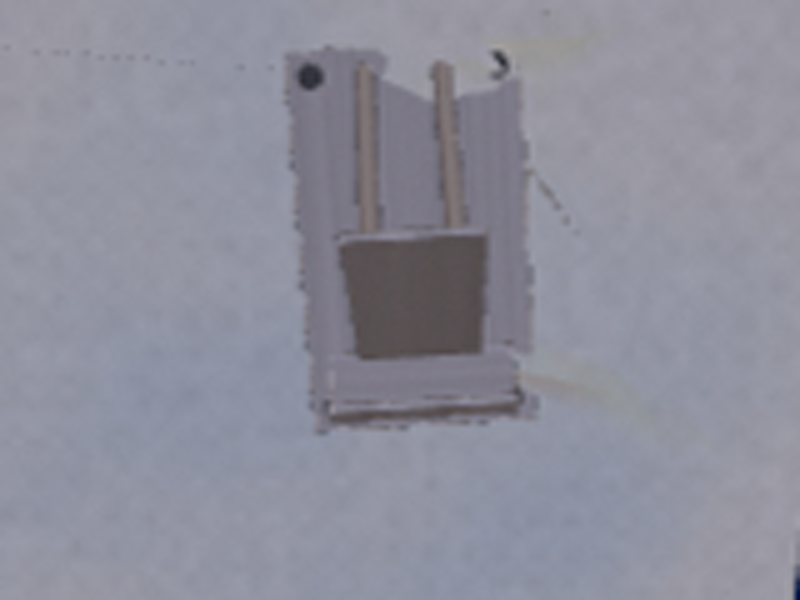

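The crop shows the rest's back, with its foot edge at (357,357)–(483,353) and top edge at (340,238)–(487,235). The ledge and lip lie below it at rows 360–415.

Run:
```python
from h import *
im,K,P=load('w4.png');f=lambda u,z:onz(np.array(u)/5+[173,79],K,P,z).round(4)
a=f([(357,357),(483,354)],.014);b=f([(340,238),(487,235)],.0833);c=f([(288,52),(318,430),(537,417)],0.0)
print(a,b,c)
ma,mb=a.mean(0),b.mean(0);d=(mb-ma)[:2];print('len',np.linalg.norm(d),np.degrees(np.arctan2(d[1],d[0])))
for v in (a[1]-a[0],b[1]-b[0],c[2]-c[1]): print(np.linalg.norm(v),np.degrees(np.arctan2(v[1],v[0]))+90)
v=c[0]-c[1];print(np.linalg.norm(v),np.degrees(np.arctan2(v[1],v[0])))
print('plate grasp',to((.4732+.0702*.02,-.0274+.02*.9975,.06),(0,0,-1),(.9975,-.0702,0)))
```

```text
[[0.4025 0.172  0.014 ]
 [0.4431 0.1732 0.014 ]] [[0.4008 0.212  0.0833]
 [0.4398 0.213  0.0833]] [[0.381  0.2657 0.    ]
 [0.3887 0.1457 0.    ]
 [0.4625 0.1504 0.    ]]
len 0.03997824408350124 93.58527426874804
0.04061773011875476 91.69297843762891
0.039012818406262355 91.46880071438582
0.07394950980229689 93.64399701019703
0.12024678789888735 93.67144581662747
plate grasp [0.2307, 0.052, 0.1608, 4.2404, 0.1606, -0.4479]
```

All sizes agree (foot 40.6, top 39, base 74x120 mm). The rest's yaw is about 93.4° and its origin about (0.421, 0.2025). Plate centre is (0.473, −0.027). Now grasping the plate across its width, 10 mm toward the end that goes up.

Run:
```python
from h import *
print('plate grasp',to((.4732+.0702*.01,-.0274+.01*.9975,.06),(0,0,-1),(.9975,-.0702,0)))
```

```text
plate grasp [0.2307, 0.0513, 0.1708, 4.2404, 0.1606, -0.4479]
```

Emit:
move_arm:
  motion: [0.03,0.012,0.04,1,0,-0.2,0.06,0.025,0.08,2,0,-0.4,0.09,0.037,0.12,3,0.1,-0.4,0.125,0.051,0.155,4.2,0.15,-0.4,0.165,0.051,0.171,4.2,0.15,-0.4]

```text
time: 3.65
tool_pos: [0.4744, -0.023, 0.1263]
ee_rot: [67.7, 89.7, -26.6]
ft_force: [-0.3, 1.0, -0.2]
gripper_width: 1.006
```

Run:
```python
from h import *
s=arm.sense();print(s['tool_pos']);im,K,P,d=snap('wrist','w5.png')
from plate import plate
r,b=plate(im,K,P,.009,(190,320,60,300));print(r);cv2.imwrite('pics/b6.png',im)
print('plate grasp',to((.4732+.0702*.01,-.0274+.01*.9975,.06),(0,0,-1),(.9975,-.0702,0)))
```

```text
[ 0.47440432 -0.02300808  0.12626738]
((473.11358642578125, -27.21778106689453), (130.16079711914062, 60.157814025878906), 85.97087860107422)
plate grasp [0.0565, 0.0038, -0.0071, -0.3688, 0.1607, 0.5362]
```

Emit:
move_arm:
  motion: [0.03,0,-0.006,0,0,0,0.06,0,-0.006,0,0,0,0.06,0,-0.006,0,0,0,0.06,0,-0.006,0,0,0]

```text
time: 4.1
tool_pos: [0.4701, -0.0195, 0.0578]
ee_rot: [-70.6, 89.4, -165.1]
ft_force: [0.3, -0.2, 0.8]
gripper_width: 1.001
```

Run:
```python
from h import *
s=arm.sense();print(s['tool_pos'],s['qvel'].round(1))
print('plate grasp',to((.4731+.0702*.01,-.0272+.01*.9975,.0025),(0,0,-1),(.9975,-.0702,0)))
```

```text
[ 0.47011634 -0.0195455   0.05784134] [ 0.9 -1.  -2.4  0.2 -0.2  0.1]
plate grasp [0.0553, 0.004, -0.0028, -0.4746, 0.1805, 0.5203]
```

Emit:
move_arm:
  motion: [0.03,0.004,-0.002,-0.5,0.2,0.5,0.05,0.004,-0.0025,-0.5,0.2,0.5,0.0545,0.004,-0.003,-0.5,0.2,0.5,0.0545,0.004,-0.003,-0.5,0.2,0.5]

```text
time: 4.5
tool_pos: [0.4746, -0.0173, 0.005]
ee_rot: [98.3, 89.9, 4.3]
ft_force: [0.1, -0.4, 0.4]
gripper_width: 1.003
```

Emit:
move_arm:
  motion: [0,0,0,0,0,0,0,0,0,0,0,0,0,0,0,0,0,0,0,0,0,0,0,0,0,0,0,0,0,0]
  jaw: -1

```text
time: 5.0
tool_pos: [0.4746, -0.0173, 0.0056]
ee_rot: [96.9, 89.9, 2.9]
ft_force: [-3.0, -0.0, 5.1]
gripper_width: 0.676
```

Emit:
move_arm:
  motion: [0,0,0,0,0,0,0,0,0,0,0,0,0,0,0,0,0,0]

```text
time: 5.3
tool_pos: [0.4746, -0.0173, 0.0057]
ee_rot: [96.7, 89.9, 2.7]
ft_force: [-0.3, 0.2, 2.1]
gripper_width: 0.673
```

Gripped at 59 mm, but only the bottom 3 mm of the fingertips overlap the plate. I'll regrip a bit lower.

Emit:
move_arm:
  motion: [0,0,0,0,0,0,0.002,0,0,0,0,0,0.0037,0,0,0,0,0,0.0037,0,0,0,0,0]
  jaw: 0.6

```text
time: 5.7
tool_pos: [0.4743, -0.0172, 0.0013]
ee_rot: [109.2, 90.0, 15.1]
ft_force: [0.7, -0.3, 0.2]
gripper_width: 0.802
```

Emit:
move_arm:
  motion: [0,0,0,0,0,0,0,0,0,0,0,0,0,0,0,0,0,0,0,0,0,0,0,0]
  jaw: -1

```text
time: 6.1
tool_pos: [0.4743, -0.0172, 0.0012]
ee_rot: [122.1, 90.0, 28.1]
ft_force: [1.3, 0.0, -1.4]
gripper_width: 0.678
```

Emit:
move_arm:
  motion: [-0.03,0,0,0,0,0,-0.06,0,0,0,0,0,-0.1,0,0,0,0,0,-0.13,0,0,0,0,0,-0.15,0,0,0,0,0]

```text
time: 6.6
tool_pos: [0.4747, -0.0173, 0.1538]
ee_rot: [92.6, 89.8, -1.4]
ft_force: [1.1, 0.5, -2.0]
gripper_width: 0.676
```

Run:
```python
from h import *
s=arm.sense();print(s)
im,K,P,d=snap('wrist','w6.png');cv2.imwrite('pics/b7.png',im)
```

```text
{'time': 6.6, 'joints': array([-6.20076753e+00, -1.45963461e+01,  9.62376412e+01,  1.45431761e-02,
        9.81886142e+01, -2.19154130e+00]), 'qvel': array([ 3.90954514e-02, -8.28054894e-01, -1.73246904e+01,  1.63323623e-02,
        1.97637809e+01,  5.80502864e-02]), 'effort': array([ 2.42445047e-02, -3.11128950e+01, -4.11997354e+01,  4.80548583e-02,
       -2.04914915e-01, -7.64785855e-04]), 'tool_pos': array([ 0.47470263, -0.01728727,  0.15375045]), 'ee_rot': array([92.64383579, 89.82930146, -1.36329765]), 'ft_force': array([ 1.08498377,  0.47648458, -1.98628091]), 'wrist_torque': array([-0.00089951, -0.10473829, -0.01514971]), 'gripper_width': 0.6763258234606264}
```

View pics/b7.png

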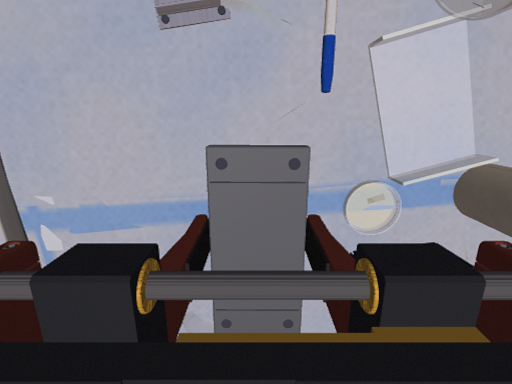

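The plate is held level (−2 N ≈ 0.22 kg). Next I'll work out the placing pose and the pre-pose.

```bash
cat > place.py <<'E'
from h import *
a=np.radians(93.4);ex=np.array([np.cos(a),np.sin(a),0]);ez=np.array([0,0,1.]);ey=np.cross(ez,ex)
O=np.array([.421,.2025,0]);u=.5*ex+np.sqrt(.75)*ez;n=-np.sqrt(.75)*ex+.5*ez
C=O-.001*ex+.073*ez
def tcp(c,off=np.array([-.0033,0,.010])):
    x=-n;z=-u;y=np.cross(z,x);return c-np.c_[x,y,z]@off,x,y
def row(du,dn): p,x,y=tcp(C+du*u+dn*n); return p.round(4),to(p,x,y)
E
python3 - <<'E'
from place import *
print(row(.03,.05),row(.004,.002))
E
```

```text
(array([0.4223, 0.1811, 0.131 ]), [0.0252, -0.0674, -0.1943, -6.5035, 59.9403, -4.2466]) (array([0.4206, 0.2096, 0.0845]), [0.0717, -0.0714, -0.2226, -6.5035, 59.9403, -4.2466])
```

Emit:
move_arm:
  motion: [-0.01,-0.008,-0.024,-0.8,7.5,-0.5,-0.01,-0.016,-0.05,-1.6,15,-1.1,-0.005,-0.026,-0.078,-2.4,22.5,-1.6,0,-0.035,-0.105,-3.2,30,-2.1,0.005,-0.045,-0.132,-4,37.5,-2.6]

```text
time: 7.15
tool_pos: [0.44, 0.118, 0.1509]
ee_rot: [-178.8, 52.2, 91.4]
ft_force: [0.4, 0.5, -3.5]
gripper_width: 0.677
```

Run:
```python
from place import *
s=arm.sense();print(s['tool_pos'],s['joints'].round(1),s['gripper_width']);print(row(.03,.05))
```

```text
[0.4399659  0.11801542 0.15092628] [-16.4 -16.5 105.5  36.5 101.6 -12.5] 0.6769564656012819
(array([0.4223, 0.1811, 0.131 ]), [0.0547, -0.0169, -0.0376, -2.4743, 22.1903, -1.729])
```

Emit:
move_arm:
  motion: [0.014,-0.004,-0.009,-0.6,5.5,-0.4,0.027,-0.008,-0.019,-1.2,11,-0.9,0.041,-0.013,-0.028,-1.8,16.6,-1.3,0.055,-0.017,-0.038,-2.5,22.2,-1.7,0.055,-0.017,-0.038,-2.5,22.2,-1.7]

```text
time: 7.65
tool_pos: [0.4199, 0.1821, 0.1267]
ee_rot: [-179.4, 29.8, 93.6]
ft_force: [-0.3, -0.0, -2.5]
gripper_width: 0.679
```

Run:
```python
from place import *
s=arm.sense();print(s['tool_pos'],s['joints'].round(1),s['gripper_width'],s['ft_force']);print(row(.03,.05),row(.006,.005))
im,K,P,d=snap('scene','s1.png');cv2.imwrite('pics/b8.png',cv2.resize(im[220:340,130:290],(800,600)))
```

```text
[0.41992602 0.18213756 0.1266698 ] [-19.6 -10.4 113.7  54.8 102.6 -23.1] 0.6790756793948044 [-0.28417929 -0.00432661 -2.54706596]
(array([0.4223, 0.1811, 0.131 ]), [-0.0032, 0.0022, -0.0032, -0.4365, -0.1638, 0.2033]) (array([0.4207, 0.208 , 0.0877]), [0.0417, 0.0026, 0.0209, -0.4365, -0.1638, 0.2033])
```

View pics/b8.png

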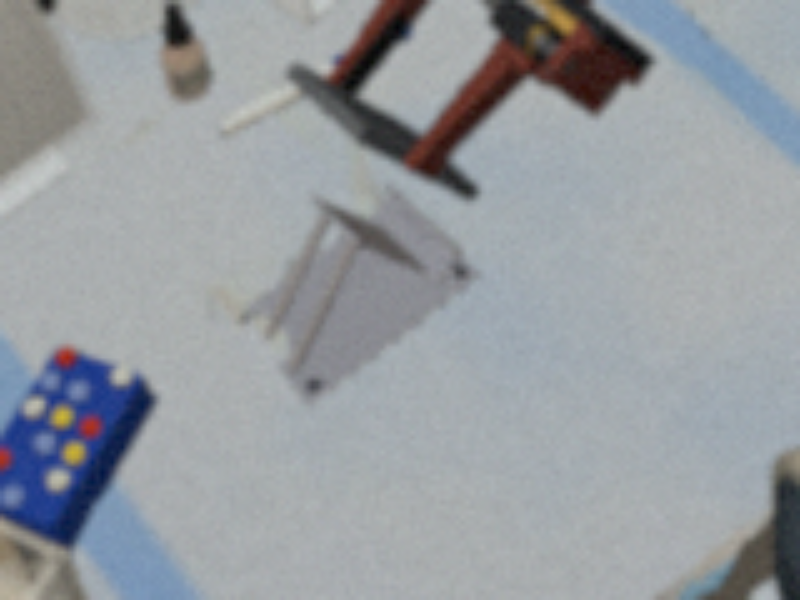

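The zoomed scene view shows the plate (300,70)–(470,190) held parallel to and above the rest's back. Moving in along the normal, then down the slope.

Emit:
move_arm:
  motion: [0.02,0.0025,0,-0.4,-0.2,0.2,0.039,0.0025,0.003,-0.4,-0.2,0.2,0.0415,0.0025,0.01,-0.4,-0.2,0.2,0.042,0.0025,0.018,-0.4,-0.2,0.2,0.042,0.0025,0.021,-0.4,-0.2,0.2]

```text
time: 8.2
tool_pos: [0.4221, 0.2068, 0.0893]
ee_rot: [179.8, 30.3, 93.3]
ft_force: [-2.3, 4.3, 4.4]
gripper_width: 0.679
```

Run:
```python
from place import *
s=arm.sense();print(s['tool_pos'],s['gripper_width'],s['ft_force']);print(row(.006,.005),row(.001,.001))
```

```text
[0.42211064 0.20682645 0.08933493] 0.6789528193338286 [-2.29822904  4.25816132  4.40388667]
(array([0.4207, 0.208 , 0.0877]), [0.0019, -0.0014, 0.0008, 0.1366, 0.2532, -0.1106]) (array([0.4206, 0.209 , 0.0814]), [0.0059, -0.0014, 0.0057, 0.1366, 0.2532, -0.1106])
```

Emit:
move_arm:
  motion: [0.001,-0.001,0.001,0,0.2,0,0.002,-0.001,0.002,0,0.2,0,0.002,-0.001,0.003,0,0.2,0,0.002,-0.001,0.003,0,0.2,0]

```text
time: 8.6
tool_pos: [0.4211, 0.2065, 0.0851]
ee_rot: [179.8, 30.1, 93.3]
ft_force: [-1.0, 0.3, -2.5]
gripper_width: 0.681
```

Run:
```python
from place import *
s=arm.sense();print(s['tool_pos'],s['gripper_width'],s['ft_force'],s['ft_force']@u,s['ft_force']@n);print(row(.006,.005),row(.001,.001))
```

```text
[0.42108591 0.20651499 0.08509583] 0.6809271307176148 [-0.9535159   0.26763753 -2.47331664] -1.9800970381496252 -1.5170046125930459
(array([0.4207, 0.208 , 0.0877]), [0.0, -0.0003, -0.003, 0.0849, 0.129, -0.1192]) (array([0.4206, 0.209 , 0.0814]), [0.004, -0.0003, 0.002, 0.0849, 0.129, -0.1192])
```

Free of contact, about 3 mm off along the slope and 5 mm off the back. Stepping in gently.

Emit:
move_arm:
  motion: [0.001,0,0.001,0,0,0,0.002,0,0.0015,0,0,0,0.003,0,0.002,0,0,0,0.003,0,0.002,0,0,0]

```text
time: 9.0
tool_pos: [0.4209, 0.2082, 0.0816]
ee_rot: [179.9, 30.1, 93.3]
ft_force: [-0.3, 0.1, -2.7]
gripper_width: 0.679
```

Run:
```python
from place import *
s=arm.sense();print(s['tool_pos'],s['gripper_width'],s['ft_force'],s['ft_force']@u,s['ft_force']@n);print(row(.001,.001),row(0,0))
```

```text
[0.42086228 0.20820702 0.08160251] 0.6788482021975898 [-0.32196304  0.05617689 -2.68221628] -2.285281203231781 -1.406209407732021
(array([0.4206, 0.209 , 0.0814]), [0.0008, -0.0002, -0.0002, 0.0646, 0.128, -0.1042]) (array([0.4206, 0.2093, 0.08  ]), [0.0018, -0.0002, 0.0008, 0.0646, 0.128, -0.1042])
```

Emit:
move_arm:
  motion: [0.001,0,0.001,0,0,0,0.002,0,0.002,0,0,0,0.0025,0,0.0025,0,0,0,0.0025,0,0.0025,0,0,0]

```text
time: 9.4
tool_pos: [0.4208, 0.2097, 0.0799]
ee_rot: [179.8, 30.0, 93.3]
ft_force: [-3.0, 0.5, 7.0]
gripper_width: 0.676
```

Run:
```python
from place import *
s=arm.sense();print(s['tool_pos'],s['gripper_width'],s['ft_force'],s['ft_force']@u,s['ft_force']@n);print(row(0,0))
```

```text
[0.42078064 0.20966611 0.07987312] 0.6755792081664561 [-3.00985209  0.53626163  7.01837486] 6.435001487185511 2.8910001952956947
(array([0.4206, 0.2093, 0.08  ]), [-0.0003, -0.0002, 0.0, 0.1778, -0.023, -0.0622])
```

Contact with the ledge and the back (forces reversed, position within 0.3 mm of the model). Releasing and backing off.

Emit:
move_arm:
  motion: [0,0,0,0,0,0,0,0,0,0,0,0,0,0,0,0,0,0,0,0,0,0,0,0]
  jaw: 1

```text
time: 9.8
tool_pos: [0.4208, 0.2096, 0.0797]
ee_rot: [179.8, 30.0, 93.3]
ft_force: [0.2, 0.4, -0.9]
gripper_width: 0.987
```

Emit:
move_arm:
  motion: [-0.02,0,0,0,0,0,-0.05,0,0,0,0,0,-0.09,0,0,0,0,0,-0.12,0,0,0,0,0,-0.13,0,0,0,0,0]

```text
time: 10.3
tool_pos: [0.4284, 0.0952, 0.1461]
ee_rot: [179.6, 30.1, 93.1]
ft_force: [-0.1, 0.4, -0.6]
gripper_width: 0.994
```

Run:
```python
from place import *
s=arm.sense();print(s['tool_pos'],s['gripper_width'],s['ft_force'],s['joints'].round(1))
im,K,P,d=snap('scene','s2.png');w,K2,P2,_=snap('wrist','w7.png')
print(proj([C+.065*u,C-.065*u],K,P),proj([C+.065*u+.0045*n,C-.065*u+.0045*n],K2,P2))
cv2.imwrite('pics/b9.png',np.hstack([cv2.resize(im[220:340,150:270],(400,400)),w[:,:][:, 56:456]]) if 0 else np.hstack([cv2.resize(im[220:340,150:270],(384,384)),w[:,56:456]]))
# pregrasp: tool x=-u, y=+-n, TCP at top-40mm
for sg in (1,-1): print(to(C+(.065+.05)*u,-u,sg*n))
```

```text
[0.42841504 0.09515888 0.14606689] 0.9943173012913539 [-0.06669157  0.42961587 -0.62830395] [-28.9  -5.9 107.5  51.6 110.4 -27.9]
[[187.99431492 257.2620232 ]
 [211.53261323 267.89757845]] [[255.34502293 131.67916204]
 [254.97883396 245.73485866]]
[0.1272, -0.0009, -0.1054, 69.2682, -69.4801, 69.05]
[0.1272, -0.0009, -0.1054, -69.3121, -69.0579, -69.488]
```

View pics/b9.png

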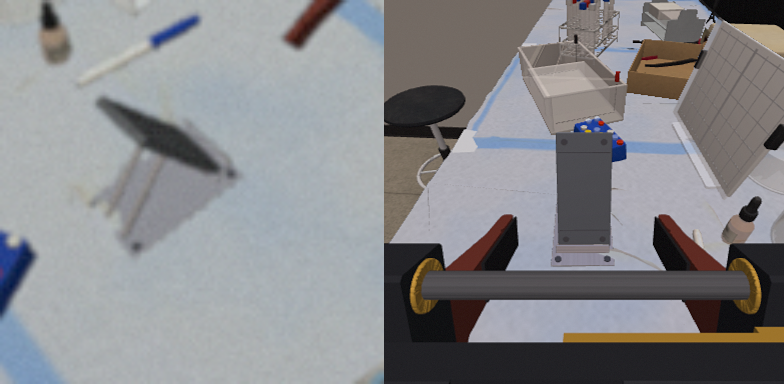

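The plate stands on the ledge leaning on the back, released: its top edge is at wrist row 132 and its centre column at 255, both as predicted. Now going round to the upper end via a raised pose.

Run:
```python
from place import *
b=np.radians(50); print(to((.42,.19,.32),(0,0,-1),(np.cos(b),np.sin(b),0)))
```

```text
[-0.0062, -0.0019, -0.1985, -42.127, -56.4088, -24.584]
```

Emit:
move_arm:
  motion: [-0.01,0,-0.04,0,0,0,-0.01,0,-0.085,-4,-5.5,-2.4,-0.01,0,-0.13,-8.5,-11.5,-5,-0.008,-0.002,-0.17,-13,-17.5,-7.5,-0.006,-0.002,-0.198,-17.5,-23.5,-10]

```text
time: 10.9
tool_pos: [0.4191, 0.192, 0.3215]
ee_rot: [168.5, 54.6, 103.3]
ft_force: [0.7, -0.6, -0.0]
gripper_width: 0.997
```

Run:
```python
from place import *
b=np.radians(50); print(arm.sense()['tool_pos'],arm.sense()['joints'].round(1),to((.42,.19,.32),(0,0,-1),(np.cos(b),np.sin(b),0)))
```

```text
[0.419137   0.19198365 0.32153384] [ -4.8 -14.8  86.   37.7 115.7 -14.8] [0.0, -0.0001, 0.0026, -24.4407, -32.5733, -14.5786]
```

Emit:
move_arm:
  motion: [0,0,0,-5,-6.5,-3,0,0,0,-10,-13,-6,0,0,0,-15,-19.5,-9,0,0,0,-20,-26,-12,0,0,0,-24.5,-32.5,-14.5]

```text
time: 11.4
tool_pos: [0.4189, 0.1931, 0.3206]
ee_rot: [152.0, 89.7, 112.0]
ft_force: [-0.9, 0.6, -0.9]
gripper_width: 1.002
```

Run:
```python
from place import *
print(arm.sense()['tool_pos'],arm.sense()['joints'].round(1),to(C+.135*u,-u,-n),to(C+.135*u,-u,n))
```

```text
[0.41891658 0.19310865 0.32063452] [ 20.3 -13.4  78.2   0.4 115.2 -29.6] [0.1311, 0.0565, -0.0494, -42.2966, -11.5713, -28.8089] [0.1311, 0.0565, -0.0494, 132.7208, -35.912, 14.4243]
```

Emit:
move_arm:
  motion: [0.01,0.01,-0.01,-7,-1.9,-4.8,0.02,0.023,-0.02,-14,-3.8,-9.6,0.04,0.035,-0.03,-21,-5.7,-14.4,0.06,0.046,-0.04,-28,-7.6,-19.2,0.08,0.056,-0.049,-35,-9.6,-24]

```text
time: 11.9
tool_pos: [0.4162, 0.2697, 0.2389]
ee_rot: [-86.3, 65.2, -90.9]
ft_force: [0.5, -0.2, -0.2]
gripper_width: 1.002
```

Run:
```python
from place import *
print(arm.sense()['tool_pos'],arm.sense()['joints'].round(1),to(C+.135*u,-u,-n))
```

```text
[0.4162353  0.2696799  0.23886103] [ 41.6   3.6  73.9 -20.6 118.3 -51.2] [0.0448, 0.0199, -0.0005, -7.5421, -2.1404, -5.1019]
```

Emit:
move_arm:
  motion: [0.02,0.01,0,-4,-1,-2.5,0.045,0.02,0,-7.5,-2,-5,0.045,0.02,0,-7.5,-2,-5,0.045,0.02,0,-7.5,-2,-5]

```text
time: 12.3
tool_pos: [0.4166, 0.2693, 0.1889]
ee_rot: [-90.4, 60.1, -87.0]
ft_force: [0.9, 0.2, -0.2]
gripper_width: 1.002
```

Run:
```python
from place import *
s=arm.sense();print(s['tool_pos'],s['joints'].round(1),to(C+.135*u,-u,-n),to(C+.027*u,-u,-n))
w,K,P,_=snap('wrist','w8.png');cv2.imwrite('pics/b10.png',w);print(proj([C+.065*u+a*ey+b*n for a in(-.03,.03) for b in (-.0045,.0045)],K,P))
```

```text
[0.41659172 0.26928823 0.18890124] [ 44.2   5.5  78.4 -24.4 114.8 -55.9] [-0.0007, -0.0009, 0.0004, 0.0201, -0.1949, -0.0741] [0.1073, -0.001, 0.0008, 0.0201, -0.1949, -0.0741]
[[261.91040188 230.15219298]
 [252.1357104  230.14866873]
 [262.2660308  165.71664644]
 [251.84202968 165.71147738]]
```

View pics/b10.png

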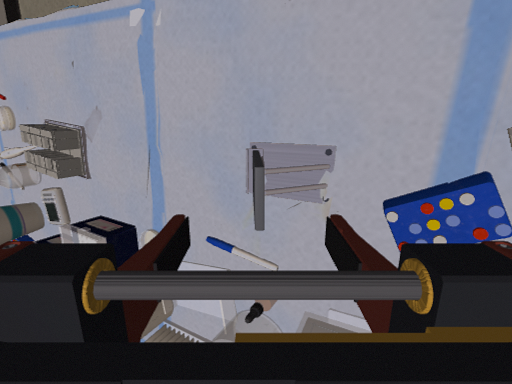

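The plate's upper end is seen edge-on at (253–265, 165–230), matching the prediction. The jaws straddle it centrally, so descending.

Emit:
move_arm:
  motion: [0.025,-0.001,0,0,-0.2,0,0.05,-0.001,0,0,-0.2,0,0.08,-0.001,0.001,0,-0.2,0,0.1,-0.001,0.001,0,-0.2,0,0.106,-0.001,0.001,0,-0.2,0]

```text
time: 12.85
tool_pos: [0.4215, 0.2148, 0.0993]
ee_rot: [-89.6, 60.2, -86.5]
ft_force: [0.4, 0.2, -0.2]
gripper_width: 1.003
```

Run:
```python
from place import *
s=arm.sense();print(s['tool_pos'],s['ft_force'],to(C+.027*u,-u,-n))
```

```text
[0.42149106 0.21475088 0.09933706] [ 0.43619283  0.20572701 -0.19093439] [0.0024, 0.0017, -0.0012, -0.2651, 0.0669, -0.2498]
```

Emit:
move_arm:
  motion: [0.001,0.001,-0.001,0,0,0,0.001,0.001,-0.001,0,0,0,0.001,0.001,-0.001,0,0,0,0.001,0.001,-0.001,0,0,0,0.001,0.001,-0.001,0,0,0]
  jaw: -1

```text
time: 13.35
tool_pos: [0.4207, 0.2155, 0.0985]
ee_rot: [-89.5, 60.3, -86.4]
ft_force: [-0.1, 0.3, 0.3]
gripper_width: 0.584
```

Emit:
move_arm:
  motion: [0,0,0,0,0,0,0,0,0,0,0,0,0,0,0,0,0,0,0,0,0,0,0,0,0,0,0,0,0,0]

```text
time: 13.85
tool_pos: [0.4207, 0.2156, 0.0984]
ee_rot: [-89.5, 60.3, -86.4]
ft_force: [-0.1, -0.0, -0.0]
gripper_width: 0.128
```

Run:
```python
from place import *
s=arm.sense();print(s['tool_pos'],s['ft_force'],to(C+.027*u,-u,-n)); p=C-s['tool_pos'];A=rot(s);print(A.T@p)
```

```text
[0.42065545 0.21558147 0.09842441] [-0.09140855 -0.01544012 -0.02210566] [0.0021, 0.0005, -0.0004, -0.2623, 0.1126, -0.2919]
[ 0.02905898  0.0003694  -0.00049101]
```

Emit:
move_arm:
  motion: [0,0,0,0,0,0,0,0,0,0,0,0,0,0,0,0,0,0]

```text
time: 14.15
tool_pos: [0.4206, 0.2157, 0.0984]
ee_rot: [-89.5, 60.3, -86.4]
ft_force: [0.1, 0.1, 1.0]
gripper_width: 0.1
```

Emit:
move_arm:
  motion: [-0.005,0,0,0,0,0,-0.02,0,0,0,0,0,-0.04,0,0,0,0,0,-0.07,0,0,0,0,0,-0.1,0,0,0,0,0]

```text
time: 14.65
tool_pos: [0.4172, 0.2659, 0.1868]
ee_rot: [-89.6, 60.3, -86.4]
ft_force: [-0.0, -0.6, -2.4]
gripper_width: 0.101
```

Run:
```python
from place import *
s=arm.sense();print(s['tool_pos'],s['ft_force'],s['gripper_width'],s['joints'].round(1)); print(to((.43,.15,.25),(0,0,-1),(.02,1,0)))
```

```text
[0.41723789 0.26589815 0.18677827] [-0.04859933 -0.56836819 -2.35569746] 0.10102047785273498 [ 43.9   4.8  79.2 -24.5 114.2 -55.8]
[0.0028, -0.1324, 0.0065, 4.2212, 1.3445, 29.6667]
```

Plate held (8.9 mm gap, −2.4 N). Turning it upright and lifting, then carrying it over.

Emit:
move_arm:
  motion: [-0.01,-0.03,0.001,1,0.3,7,-0.015,-0.06,0.003,2,0.6,14,-0.012,-0.095,0.005,3,1,22,-0.005,-0.132,0.006,4.2,1.3,29.6,-0.005,-0.132,0.006,4.2,1.3,29.6]

```text
time: 15.15
tool_pos: [0.4317, 0.1455, 0.2614]
ee_rot: [5.2, 89.5, 3.1]
ft_force: [0.7, 0.0, -1.6]
gripper_width: 0.102
```

Run:
```python
from place import *
b=np.radians(88.7);j=(np.cos(b),np.sin(b),0)
s=arm.sense();print(s['tool_pos'],s['ft_force'],s['gripper_width'],s['joints'].round(1)); print(to((.45,-.387,.25),(0,0,-1),j))
```

```text
[0.43174151 0.14553334 0.26137679] [ 0.68403118  0.04195191 -1.61482194] 0.10176087922443731 [ 1.440e+01 -1.670e+01  8.710e+01 -1.000e-01  1.092e+02 -7.350e+01]
[0.0113, -0.5315, 0.0376, -0.7949, 0.5009, -0.0419]
```

Emit:
move_arm:
  motion: [0,-0.03,0.003,0,0,0,0,-0.075,0.006,-0.2,0.1,0,0,-0.12,0.009,-0.3,0.2,0,0,-0.165,0.012,-0.4,0.3,0,0,-0.21,0.015,-0.4,0.3,0]

```text
time: 15.65
tool_pos: [0.4387, -0.0661, 0.2621]
ee_rot: [-2.2, 89.8, -3.8]
ft_force: [1.7, 0.2, -2.4]
gripper_width: 0.103
```

Emit:
move_arm:
  motion: [0,-0.045,0.003,0,0,0,0,-0.09,0.006,-0.2,0.1,0,0,-0.135,0.009,-0.3,0.2,0,0,-0.18,0.012,-0.4,0.3,0,0,-0.22,0.015,-0.4,0.3,0]

```text
time: 16.15
tool_pos: [0.4474, -0.288, 0.2625]
ee_rot: [-168.9, 89.8, -170.1]
ft_force: [0.0, 0.4, -2.7]
gripper_width: 0.1
```

Run:
```python
from place import *
b=np.radians(88.7);j=(np.cos(b),np.sin(b),0)
s=arm.sense();print(s['tool_pos'],s['ft_force'],s['gripper_width'],s['joints'].round(1)); print(to((.45,-.387,.20),(0,0,-1),j))
```

```text
[ 0.44739744 -0.28804181  0.26248168] [ 1.78064854e-03  3.93541981e-01 -2.72814293e+00] 0.10028550984234105 [-3.630e+01 -4.400e+00  7.620e+01 -1.000e-01  1.084e+02 -1.252e+02]
[0.0625, -0.0988, 0.0049, 0.0934, -0.188, 0.037]
```

Emit:
move_arm:
  motion: [0.005,-0.04,0.002,0,-0.1,0,0.015,-0.08,0.004,0,-0.2,0,0.04,-0.099,0.005,0,-0.2,0,0.0625,-0.099,0.005,0,-0.2,0,0.0625,-0.099,0.005,0,-0.2,0]

```text
time: 16.65
tool_pos: [0.4493, -0.3862, 0.1955]
ee_rot: [144.6, 89.5, 143.4]
ft_force: [-0.3, 0.0, -2.5]
gripper_width: 0.097
```

Emit:
move_arm:
  motion: [0,0,0,0,0,0,0,0,0,0,0,0]

```text
time: 16.85
tool_pos: [0.4499, -0.3856, 0.1967]
ee_rot: [147.5, 89.6, 146.3]
ft_force: [-0.3, 0.3, -3.0]
gripper_width: 0.103
```

Run:
```python
from place import *
b=np.radians(88.7);j=(np.cos(b),np.sin(b),0)
s=arm.sense();print(s['tool_pos'],s['ft_force'],s['gripper_width'],s['joints'].round(1)); print(to((.45,-.387,.16),(0,0,-1),j))
w,K,P,_=snap('wrist','w9.png');z=s['tool_pos'][2]-.094;e=np.array([np.cos(b-np.pi/2),np.sin(b-np.pi/2),0]);c=s['tool_pos']
print(proj([np.r_[(c+a*e+d*np.array([*j[:2],0]))[:2],z] for a in(-.03,.03) for d in(-.0045,.0045)],K,P), proj([[.45,-.387,.06]],K,P))
cv2.imwrite('pics/b11.png',cv2.resize(w[60:360,100:500],(800,600),interpolation=cv2.INTER_CUBIC))
```

```text
[ 0.44988783 -0.38562075  0.19673977] [-0.28045166  0.28827771 -3.04849228] 0.10269746489254453 [-4.380e+01  4.200e+00  7.420e+01 -1.000e-01  1.020e+02 -1.327e+02]
[0.0367, -0.0015, 0.0004, 0.1634, -0.3572, -0.2271]
[[253.12988104 160.94112737]
 [262.57430433 160.9713706 ]
 [253.13543548 220.00831736]
 [262.04953556 220.02899913]] [[256.3089544  181.59102126]]
```

View pics/b11.png

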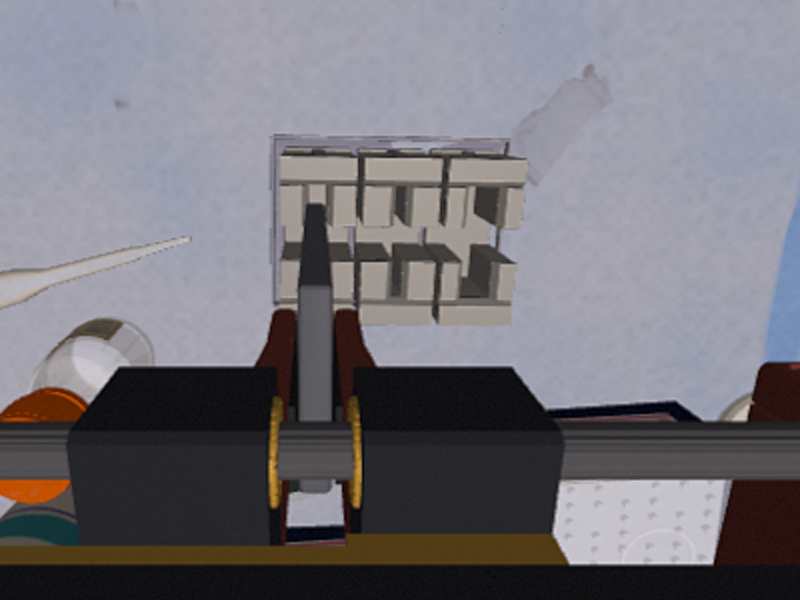

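The plate's lower end, at crop (306–325, 204), matches the prediction and sits over the leftmost slot (holder_11, −y side). I'll check the slot's sideways centre in this view before descending.

Run:
```python
from h import *
im,K,P=load('w9.png');g=cv2.cvtColor(im,cv2.COLOR_BGR2GRAY)
for r in (155,157,159): print(r,[(c,int(g[r,c])) for c in range(238,280)])
for r in (157,): print(onz([(c,r) for c in (240,250,260,270)],K,P,.06).round(4).tolist())
```

```text
155 [(238, 133), (239, 138), (240, 153), (241, 158), (242, 158), (243, 157), (244, 159), (245, 157), (246, 159), (247, 159), (248, 159), (249, 161), (250, 151), (251, 119), (252, 105), (253, 105), (254, 128), (255, 162), (256, 159), (257, 159), (258, 158), (259, 157), (260, 159), (261, 161), (262, 142), (263, 77), (264, 87), (265, 92), (266, 108), (267, 147), (268, 162), (269, 159), (270, 160), (271, 160), (272, 160), (273, 160), (274, 159), (275, 159), (276, 162), (277, 147), (278, 89), (279, 51)]
157 [(238, 136), (239, 138), (240, 153), (241, 157), (242, 158), (243, 158), (244, 157), (245, 158), (246, 157), (247, 157), (248, 158), (249, 161), (250, 150), (251, 116), (252, 105), (253, 104), (254, 128), (255, 161), (256, 158), (257, 158), (258, 158), (259, 158), (260, 159), (261, 161), (262, 143), (263, 77), (264, 88), (265, 92), (266, 111), (267, 148), (268, 161), (269, 159), (270, 159), (271, 159), (272, 160), (273, 160), (274, 159), (275, 159), (276, 162), (277, 145), (278, 80), (279, 52)]
159 [(238, 137), (239, 142), (240, 152), (241, 158), (242, 157), (243, 157), (244, 157), (245, 157), (246, 158), (247, 158), (248, 158), (249, 160), (250, 148), (251, 115), (252, 107), (253, 101), (254, 119), (255, 162), (256, 159), (257, 159), (258, 159), (259, 159), (260, 158), (261, 161), (262, 141), (263, 76), (264, 87), (265, 93), (266, 110), (267, 148), (268, 161), (269, 160), (270, 159), (271, 160), (272, 158), (273, 159), (274, 159), (275, 159), (276, 163), (277, 142), (278, 54), (279, 52)]
[[0.4217, -0.4045, 0.06], [0.4219, -0.3934, 0.06], [0.4221, -0.3824, 0.06], [0.4223, -0.3713, 0.06]]
```

In the same view, the slot mouth spans cols 250.5–266.5 (17.7 mm wide) and its centre is y ≈ −0.3845. The plate is at −0.3856, so alignment is within about 1 mm. Descending into the lead-in.

Emit:
move_arm:
  motion: [0.015,0.0005,0,0.1,-0.3,-0.2,0.03,0.0005,0,0.1,-0.3,-0.2,0.04,0.0005,0,0.1,-0.3,-0.2,0.043,0.0005,0,0.1,-0.3,-0.2,0.043,0.0005,0,0.1,-0.3,-0.2]

```text
time: 17.4
tool_pos: [0.4495, -0.3849, 0.1534]
ee_rot: [150.0, 89.9, 148.8]
ft_force: [0.0, 0.8, -2.6]
gripper_width: 0.102
```

```bash
cat > d.py <<'E'
from place import *
b=np.radians(88.7);j=(np.cos(b),np.sin(b),0)
s=arm.sense();print(s['tool_pos'],s['ft_force'],s['wrist_torque'],s['gripper_width']); print(to((.45,-.385,.104),(0,0,-1),j))
E
python3 d.py
```

```text
[ 0.44948581 -0.38488225  0.15344363] [ 0.0466241   0.79813806 -2.59713114] [ 0.02107151 -0.08473557 -0.01682972] 0.10198724865958304
[0.0494, -0.0001, 0.0006, 0.064, -0.0736, -0.0424]
```

Emit:
move_arm:
  motion: [0.003,0,0.0005,0,0,0,0.006,0,0.0005,0,0,0,0.009,0,0.0005,0,0,0,0.012,0,0.0005,0,0,0,0.015,0,0.0005,0,0,0]

```text
time: 17.9
tool_pos: [0.45, -0.3848, 0.1382]
ee_rot: [144.8, 89.9, 143.6]
ft_force: [-0.4, 1.9, -1.8]
gripper_width: 0.099
```

```bash
python3 d.py
```

```text
[ 0.44995476 -0.3847897   0.13815763] [-0.43266375  1.8558922  -1.76262106] [ 0.45564066 -0.12480007 -0.05092098] 0.09884713945021731
[0.0342, -0.0002, 0.0001, 0.065, -0.0779, -0.0548]
```

The plate is 16 mm into the slot with only a light side touch (+1.9 N in y). Shifting slightly +y and continuing.

Emit:
move_arm:
  motion: [0.004,0.0005,0,0,0,0,0.008,0.0006,0,0,0,0,0.013,0.0006,0,0,0,0,0.018,0.0006,0,0,0,0,0.022,0.0006,0,0,0,0]

```text
time: 18.4
tool_pos: [0.4498, -0.3842, 0.1154]
ee_rot: [145.9, 89.9, 144.7]
ft_force: [-0.4, -0.7, -2.4]
gripper_width: 0.102
```

```bash
python3 d.py
```

```text
[ 0.44978665 -0.38415092  0.11540404] [-0.44565074 -0.67061795 -2.37152101] [ 0.06119287 -0.14185778 -0.04084192] 0.10234547125265658
[0.0114, -0.0009, 0.0003, 0.0605, -0.1047, -0.0708]
```

Emit:
move_arm:
  motion: [0.003,0,0,0,0,0,0.006,0,0,0,0,0,0.009,0,0,0,0,0,0.01,0,0,0,0,0,0.011,0,0,0,0,0]

```text
time: 18.9
tool_pos: [0.4499, -0.3843, 0.1079]
ee_rot: [-89.3, 90.0, -90.6]
ft_force: [-5.1, 4.7, 15.4]
gripper_width: 0.098
```

```bash
python3 d.py
```

```text
[ 0.44994848 -0.38432525  0.10793788] [-5.10051821  4.68455277 15.3834945 ] [1.20062234 0.95879583 0.01028022] 0.09753849441148398
[0.0039, -0.0007, 0.0001, 0.063, 0.0003, 0.028]
```

It stopped 4 mm above the expected depth with 18 N up, −5 N in x and +4.7 N in y. Easing off toward the reaction directions, then trying again.

Emit:
move_arm:
  motion: [-0.002,0.0003,-0.001,0,0,0,-0.002,0.0005,-0.001,0,0,0,0.001,0.0005,-0.001,0,0,0,0.002,0.0005,-0.001,0,0,0,0.002,0.0005,-0.001,0,0,0]

```text
time: 19.4
tool_pos: [0.4494, -0.3841, 0.1079]
ee_rot: [-49.9, 89.8, -51.1]
ft_force: [-1.1, 1.4, 8.2]
gripper_width: 0.098
```

```bash
python3 d.py
python3 - <<'E'
from h import *
s=arm.sense()
for n in('wrist','scene'): w,K,P,_=snap(n,n+'a.png')
im,K,P=load('wrista.png');cv2.imwrite('pics/b12.png',cv2.resize(im[60:320,130:390],(600,600)))
E
```

```text
[ 0.44939403 -0.38410122  0.1078738 ] [-1.1130753   1.39655811  8.16946632] [ 0.49787248  0.43645484 -0.00073702] 0.09812210266389042
[0.0039, -0.0009, 0.0006, 0.0678, 0.098, 0.1161]
```

The picture limit is reached, so I'll check numerically. The brightness step at the plate's top near edge in the wrist views gives the plate's height in the hand.

Run:
```python
from h import *
for f,t in (('w9.png',[.4499,-.3856,.1967]),('wrista.png',[.4494,-.3841,.1079])):
    im,K,P=load(f);g=cv2.cvtColor(im,cv2.COLOR_BGR2GRAY)
    P2=P
    for h in (.028,.032,.036,.040): print(h,proj([t[0]-.03,t[1],t[2]+h],K,P).round(1),end=' ')
    c=int(proj([t[0]-.03,t[1],t[2]+.034],K,P)[0,0]);print();print(c,[(r,int(g[r,c-3:c+4].mean())) for r in range(150,250,1) if abs(int(g[r+1,c-3:c+4].mean())-int(g[r-1,c-3:c+4].mean()))>8])
    print('bottom pred', [(h,proj([t[0]-.03,t[1],t[2]-h],K,P).round(1)[0,1]) for h in (.090,.094,.098)])
```

```text
0.028 [[257.9 197.1]] 0.032 [[258.  199.4]] 0.036 [[258.  201.8]] 0.04 [[258.1 204.3]] 
257 [(150, 104), (151, 89), (152, 136), (153, 154), (160, 157), (161, 109), (162, 48), (163, 35), (201, 37), (202, 51), (203, 76), (204, 85), (205, 93)]
bottom pred [(0.09, np.float64(161.6)), (0.094, np.float64(161.0)), (0.098, np.float64(160.3))]
0.028 [[257.4 197.7]] 0.032 [[257.4 200. ]] 0.036 [[257.4 202.5]] 0.04 [[257.4 205.1]] 
257 [(162, 167), (163, 119), (164, 100), (165, 103), (166, 53), (167, 38), (202, 48), (203, 75), (204, 87), (205, 96)]
bottom pred [(0.09, np.float64(160.9)), (0.094, np.float64(160.2)), (0.098, np.float64(159.6))]
```

The plate's height in the hand hasn't changed (top about 36 mm above the TCP), so its bottom reads about 14 mm: either 4 mm short of the floor or a height bias. Opening the jaws will show whether it drops.

Emit:
move_arm:
  motion: [0,0,0,0,0,0,0,0,0,0,0,0,0,0,0,0,0,0,0,0,0,0,0,0,0,0,0,0,0,0]
  jaw: -0.4

```text
time: 20.0
tool_pos: [0.4493, -0.384, 0.1075]
ee_rot: [-52.2, 89.9, -53.4]
ft_force: [0.2, -0.9, -0.4]
gripper_width: 0.3
```

```bash
cat > top.py <<'E'
from h import *
s=arm.sense();t=s['tool_pos'];print(t,s['ft_force'].round(1),s['gripper_width'])
im,K,P,_=snap('wrist','wr%d.png'%int(s['time']*100));g=cv2.cvtColor(im,cv2.COLOR_BGR2GRAY)
print([(h,proj([.4194,-.3841,h],K,P).round(1)[0].tolist()) for h in (.136,.140,.144,.148)])
c=int(proj([.4194,-.3841,.14],K,P)[0,0])
print(c,[(r,int(g[r,c-3:c+4].mean())) for r in range(155,320) if abs(int(g[r+1,c-3:c+4].mean())-int(g[r-1,c-3:c+4].mean()))>8])
E
python3 top.py
```

```text
[ 0.44928074 -0.38403913  0.10748084] [ 0.2 -0.9 -0.4] 0.3000411733011688
[(0.136, [257.3, 198.2]), (0.14, [257.3, 200.5]), (0.144, [257.3, 203.0]), (0.148, [257.3, 205.6])]
257 [(162, 173), (163, 127), (164, 102), (165, 105), (166, 64), (167, 42), (202, 38), (203, 56), (204, 81), (205, 91), (206, 100), (269, 102), (270, 73), (271, 38), (274, 40), (275, 61), (277, 59), (279, 55), (280, 79), (282, 71), (286, 84), (297, 87), (298, 75), (299, 77), (300, 95), (306, 89), (307, 117), (308, 172), (318, 167)]
```

The plate didn't drop. It is either resting on the floor with the holders standing a few mm high (they appear to have a base plate under them), or held up. I'll get the holders' real height from the known 46 mm pitch in the earlier view.

Run:
```python
from h import *
im,K,P=load('w9.png');g=cv2.cvtColor(im,cv2.COLOR_BGR2GRAY).astype(float)
for r in (140,143,146):
    p=g[r-1:r+2].mean(0);print(r,p[232:372].astype(int).tolist())
print(K[0,0],P[:3,3])
```

```text
140 [166, 166, 154, 127, 129, 105, 128, 134, 154, 162, 161, 161, 161, 161, 160, 160, 159, 160, 160, 160, 160, 160, 160, 161, 160, 161, 160, 160, 160, 160, 160, 160, 161, 161, 161, 161, 161, 161, 161, 161, 161, 160, 161, 160, 160, 165, 144, 42, 53, 49, 108, 170, 161, 160, 162, 165, 165, 165, 165, 165, 166, 164, 166, 165, 165, 164, 164, 163, 163, 162, 163, 162, 162, 163, 164, 166, 166, 165, 165, 165, 165, 164, 165, 160, 149, 150, 149, 151, 142, 103, 49, 59, 68, 103, 150, 147, 146, 144, 143, 143, 141, 144, 150, 150, 149, 149, 148, 146, 141, 140, 136, 136, 131, 123, 122, 123, 121, 123, 124, 126, 130, 129, 127, 128, 128, 132, 133, 133, 132, 134, 137, 144, 145, 154, 154, 155, 155, 155, 154, 154]
143 [165, 166, 151, 127, 131, 104, 131, 136, 152, 159, 159, 159, 159, 159, 159, 159, 159, 159, 160, 160, 159, 160, 159, 159, 160, 159, 160, 160, 159, 160, 159, 160, 161, 159, 160, 160, 160, 159, 160, 160, 160, 160, 160, 161, 161, 166, 145, 48, 53, 51, 113, 173, 161, 161, 161, 160, 160, 160, 160, 161, 160, 160, 161, 160, 160, 161, 161, 160, 160, 160, 160, 160, 160, 160, 160, 160, 160, 160, 160, 160,
[... 349 characters left out ...]
, 158, 158, 157, 158, 159, 158, 158, 158, 158, 159, 158, 158, 159, 159, 159, 159, 159, 159, 159, 159, 160, 159, 160, 159, 159, 160, 160, 160, 159, 160, 160, 159, 160, 160, 160, 167, 149, 46, 51, 50, 112, 172, 160, 160, 161, 160, 160, 161, 160, 161, 160, 160, 160, 159, 159, 160, 160, 160, 160, 160, 160, 160, 159, 160, 160, 159, 160, 159, 160, 160, 159, 160, 159, 160, 160, 160, 159, 162, 142, 59, 48, 50, 116, 167, 160, 159, 159, 159, 158, 158, 158, 158, 158, 159, 159, 158, 158, 157, 157, 158, 158, 158, 158, 157, 158, 158, 157, 157, 157, 157, 157, 156, 157, 157, 157, 157, 156, 156, 155, 156, 154, 146, 144, 148, 150, 150, 149, 151, 154, 156]
270.744297835809 [ 0.38031279 -0.38566857  0.35914683]
```

```bash
python3 - <<'E'
from h import *
im,K,P=load('w9.png')
for z in (.056,.06,.064): 
    a,b,c,d=onz([(278.6,146),(320.6,146),(282.1,146),(324.3,146)],K,P,z);print(z,np.linalg.norm(b-a),np.linalg.norm(d-c),np.linalg.norm(d-a)-.004-.046)
E
python3 top.py
```

```text
0.056 0.04670121030571504 0.04692756005808609 0.0008175705006154554
0.06 0.04608499129149228 0.04630835437563007 0.00014703641822032265
0.064 0.045468772277269524 0.045689148693174 -0.0005234976641748101
[ 0.44931393 -0.38405172  0.10755918] [ 0.5 -0.8  1.2] 0.30205183123298623
[(0.136, [257.4, 198.1]), (0.14, [257.4, 200.4]), (0.144, [257.3, 202.9]), (0.148, [257.3, 205.5])]
257 [(161, 166), (162, 178), (163, 124), (164, 102), (165, 105), (166, 57), (167, 39), (202, 39), (203, 59), (204, 82), (205, 92), (206, 100), (269, 102), (270, 72), (271, 39), (274, 40), (275, 61), (277, 60), (279, 55), (280, 79), (282, 71), (286, 84), (297, 88), (298, 75), (299, 77), (300, 95), (305, 95), (306, 84), (307, 143), (308, 174), (318, 167)]
```

Holder tops come out at about 61–62 mm, which doesn't settle it. I'll test mechanically: regrip, lift 12 mm, shift slightly in x, lower again and compare the stop height.

Emit:
move_arm:
  motion: [0,0,0,0,0,0,0,0,0,0,0,0,0,0,0,0,0,0,0,0,0,0,0,0]
  jaw: -1

```text
time: 20.5
tool_pos: [0.4493, -0.3841, 0.1076]
ee_rot: [-51.2, 89.9, -52.5]
ft_force: [-0.5, 0.2, -0.5]
gripper_width: 0.098
```

Emit:
move_arm:
  motion: [-0.006,0,0,0,0,0,-0.012,0,0,0,0,0,-0.012,0,-0.001,0,0,0,-0.012,0,-0.001,0,0,0]

```text
time: 20.9
tool_pos: [0.4483, -0.3841, 0.1199]
ee_rot: [-51.0, 89.8, -52.3]
ft_force: [-1.1, -0.1, -2.6]
gripper_width: 0.102
```

```bash
python3 d.py
```

```text
[ 0.44828872 -0.38414997  0.11992846] [-1.05413098 -0.12900802 -2.60210258] [ 0.05079527 -0.13826356  0.01932605] 0.10225719554203982
[0.0159, -0.0008, 0.0017, 0.0598, 0.0986, 0.1218]
```

Emit:
move_arm:
  motion: [0.004,0,0,0,0,0,0.008,0,0,0,0,0,0.012,0,0,0,0,0,0.014,0,0,0,0,0,0.016,0,0,0,0,0]

```text
time: 21.4
tool_pos: [0.4484, -0.3842, 0.1075]
ee_rot: [-46.8, 89.7, -48.0]
ft_force: [-4.9, 5.4, 21.6]
gripper_width: 0.103
```

```bash
python3 d.py; python3 top.py
```

```text
[ 0.44844057 -0.38424458  0.10746817] [-4.89582519  5.43071388 21.56698619] [1.54330925 1.23011271 0.02037438] 0.10267330722030502
[0.0035, -0.0007, 0.0016, 0.0637, 0.1922, 0.2042]
[ 0.44844057 -0.38424458  0.10746817] [-4.9  5.4 21.6] 0.10267330722030502
[(0.136, [257.7, 199.9]), (0.14, [257.7, 202.3]), (0.144, [257.6, 204.8]), (0.148, [257.6, 207.5])]
257 [(162, 162), (163, 174), (164, 121), (165, 100), (166, 103), (167, 52), (168, 38), (202, 37), (203, 55), (204, 79), (205, 89), (206, 98), (269, 99), (270, 71), (271, 37), (274, 39), (275, 59), (277, 58), (279, 54), (280, 77), (282, 69), (286, 82), (297, 85), (298, 74), (299, 76), (300, 93), (305, 93), (306, 81), (307, 139), (308, 170)]
```

Lifting was free, and the plate stops hard at the same height (0.1075–0.1079) after a 1 mm shift, pressed with over 20 N. It also stayed put when released and loose, so it is on the slot floor. Now letting go and retreating straight up.

Emit:
move_arm:
  motion: [-0.0005,0,0.0005,0,0,0,-0.0005,0,0.0005,0,0,0,-0.0005,0,0.0005,0,0,0,-0.0005,0,0.0005,0,0,0,-0.0005,0,0.0005,0,0,0]
  jaw: -0.3

```text
time: 21.95
tool_pos: [0.4488, -0.384, 0.1075]
ee_rot: [-47.2, 89.8, -48.5]
ft_force: [-0.6, -0.6, 0.1]
gripper_width: 0.353
```

Emit:
move_arm:
  motion: [-0.01,0,0,0,0,0,-0.04,0,0,0,0,0,-0.08,0,0,0,0,0,-0.12,0,0,0,0,0,-0.13,0,0,0,0,0]

```text
time: 22.45
tool_pos: [0.4494, -0.3846, 0.2442]
ee_rot: [-44.1, 89.3, -45.3]
ft_force: [-0.0, 0.1, 0.6]
gripper_width: 0.349
```

Run:
```python
from h import *
s=arm.sense();print(s['tool_pos'],s['ft_force'].round(1),s['gripper_width'])
im,K,P,_=snap('wrist','wend.png');g=cv2.cvtColor(im,cv2.COLOR_BGR2GRAY)
pr=lambda x,y,z:proj([x,y,z],K,P)[0].round(1).tolist()
for z in (.14,.1435): print(z,'top end near/far',pr(.4185,-.3842,z),pr(.4785,-.3842,z),'rim near z.06',pr(.4145,-.3842,.06),'sides',pr(.4185,-.3887,z),pr(.4185,-.3797,z))
c=int(round(pr(.44,-.3842,.14)[0]));print(c,[(r,int(g[r,c-2:c+3].mean())) for r in range(60,330) if abs(int(g[r+1,c-2:c+3].mean())-int(g[r-1,c-2:c+3].mean()))>8])
r=int((pr(.4185,-.38,.14)[1]+pr(.4785,-.38,.14)[1])/2);print(r,g[r,c-22:c+23].tolist())
```

```text
[ 0.44936462 -0.38458534  0.24421194] [-0.   0.1  0.6] 0.3488032296985408
0.14 top end near/far [258.8, 156.9] [259.9, 214.1] rim near z.06 [259.0, 144.0] sides [254.2, 157.0] [263.4, 156.8]
0.1435 top end near/far [258.8, 157.5] [259.9, 215.3] rim near z.06 [259.0, 144.0] sides [254.2, 157.6] [263.4, 157.4]
259 [(123, 173), (124, 131), (125, 138), (126, 106), (127, 129), (128, 136), (129, 93), (130, 104), (131, 60), (132, 56), (133, 42), (134, 173), (135, 170), (143, 165), (144, 108), (145, 98), (146, 50), (147, 36), (156, 40), (157, 31), (158, 77), (159, 101), (214, 95), (215, 114), (216, 169), (260, 158), (269, 142), (270, 97), (271, 42), (274, 38), (275, 59), (277, 57), (279, 53), (280, 77), (282, 69), (286, 81), (297, 84), (298, 73), (299, 100), (300, 39), (301, 7), (305, 13), (306, 89), (308, 89), (315, 81), (317, 88), (318, 97), (319, 50), (320, 13), (323, 9), (324, 19), (327, 15), (328, 80), (329, 96)]
185 [172, 155, 127, 148, 128, 141, 147, 158, 157, 158, 158, 158, 159, 157, 162, 154, 100, 83, 88, 101, 100, 102, 101, 104, 102, 92, 78, 95, 122, 162, 161, 159, 159, 159, 160, 161, 161, 159, 125, 49, 59, 114, 165, 160, 160]
```

The plate stays upright in the slot with its top end where expected (rows 158–215, cols 254–263), and the gripper is clear. Handing in.

```bash
python3 -c "
from workcell import arm
print(arm.job_done(), arm.sense()['time'])"
```

```text
the job is handed in; nothing more can be done
the job is handed in; nothing more can be done
```

The plate is standing upright in holder_11, the holder furthest to the robot's right. It is released and the gripper is clear, but one of my checks leaves a small doubt that it is fully home. I handed the job in at about 22.5 s.

**What I did:**
- **Onto the rest:** I gripped the plate by its long edges and stood it on the ledge, leaning on the back. I let go there, and the pictures showed it standing where expected.
- **Into the slot:** I gripped it again by its upper end, carried it upright and lowered it into the slot.
- **Choosing the holder:** I measured slot mouths of 22.7, 11.8 and 16.8 mm, which match slots of 17, 6 and 11 mm plus the lead-in.

**Last checks:**
- **Resting on something solid:** The plate stopped hard at the same height twice, under about 18 N and then 22 N, even after lifting it and shifting it 1 mm. It lifted freely and did not drop when I opened the jaws.
- **After letting go:** It stood upright with its top end where predicted, and nothing touched the gripper.
- **Disagreement:** By the arm's reading it stopped about 3.5–4 mm higher than expected for a floor at 10 mm. The camera estimates put it roughly 0–4 mm high and could not settle it. I took the stop to be the floor, possibly with the holders standing slightly high, because it was hard and repeatable.

I used all 12 pictures, so the last checks were on pixel values only. I did not check the other things on the bench at the end, but saw no unexpected contact forces.

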